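# Lay out the model-car parts and put the pack on its charging stand

## Task

Get the pit bench ready for the next heat: lay each shock absorber along the pad outlined in the colour of its spring, set the wheel flat, spokes up, on the round outline, and lay the yellow battery pack lengthwise flat on the sloping charging stand with its lower end against the ledge. Centre each part on its place, let go of everything, and do not disturb the screwdriver or the brush.

Things in the scene. Friction and masses are not known exactly. Their poses are not given: they have to be found in the camera images.
- red_shock_mid (a point): The middle (half-way along and half-way up) of a loose spring shock absorber lying down: square black plastic ends, red spring between them. 110 mm long along its x, 22 mm wide along y, 22 mm high; 90 g, flat-sided, does not roll. Both ends are alike, either way round is right. Grip it across its 22 mm width.
- blue_shock_mid (a point): The middle (half-way along and half-way up) of a loose spring shock absorber lying down: square black plastic ends, blue spring between them. 110 mm long along its x, 22 mm wide along y, 22 mm high; 90 g, flat-sided, does not roll. Both ends are alike, either way round is right. Grip it across its 22 mm width.
- wheel_mid (a point): The centre (half-way up) of a loose model-car wheel lying flat: black tyre, white spoked rim on its upper face. 62 mm in diameter, 26 mm high, z up; 70 g. Solid, grip it across the tyre.
- pack_mid (a point): The centre (half-way up) of a loose yellow hard-case battery pack with a black field on top, lying flat: 96 mm long along its x, 46 mm wide along y, 25 mm high along z; 190 g. Both ends are alike (brass contacts), either may go down. Grip it across its 46 mm width.
- red_pad: Fixed flat grey pad, 140 mm long along its x, 60 mm wide, 4 mm thick, with a red outline round a black 112 x 28 mm shock-shaped field, centred. Origin at the centre of its underside, so its top is 4 mm above the origin; z up. Place of the shock absorber with the red spring.
- blue_pad: Fixed flat grey pad, 140 mm long along its x, 60 mm wide, 4 mm thick, with a blue outline round a black 112 x 28 mm shock-shaped field, centred. Origin at the centre of its underside, so its top is 4 mm above the origin; z up. Place of the shock absorber with the blue spring.
- wheel_pad: Fixed flat grey square pad, 94 x 94 mm, 4 mm thick, with a white ring round a black disc of 66 mm diameter, centred. Origin at the centre of its underside, so its top is 4 mm above the origin; z up. Place of the wheel.
- stand_seat (a point): Centre of the pack when seated on the fixed aluminium slope (112 x 60 mm, black base) of the charging stand. Axes: x straight up the 20 degree slope, y across, z square out of its face, which is 12.5 mm below this point. Black ledge with brass contacts at the low end (towards the robot): inner face 48 mm from the point towards -x, 12 mm high. No side walls. Stand's top edge 55 mm above the table.
- screwdriver: Bystander: loose screwdriver with a red handle, about 170 mm long along its x, lying on the table to the left of the work. Not to be moved.
- brush: Bystander: loose blue-handled brush, about 190 mm long along its x, lying on the table to the right of the work. Not to be moved.

How it is judged:
At the end, for the whole second after the job is handed in: Shocks flat on the pad of their colour, within 12 mm and 0.25 rad; wheel flat, spokes up, within 12 mm of its outline's centre; pack flat on the slope, within 8 mm of seated along it, 12 mm across, 0.2 rad; all released, at rest; screwdriver and brush moved under 30 mm (horizontal distance between red_shock_mid and red_pad below 0.012 m and z of red_shock_mid in the frame of red_pad between 0.011 and 0.019 m and angle between the x axis of red_shock_mid and the x axis of red_pad, either way round below 0.25 rad and angle between red_shock_mid's own x axis and vertical between 1.45 and 1.69 rad and horizontal distance between blue_shock_mid and blue_pad below 0.012 m and z of blue_shock_mid in the frame of blue_pad between 0.011 and 0.019 m and angle between the x axis of blue_shock_mid and the x axis of blue_pad, either way round below 0.25 rad and angle between blue_shock_mid's own x axis and vertical between 1.45 and 1.69 rad and horizontal distance between wheel_mid and wheel_pad below 0.012 m and z of wheel_mid in the frame of wheel_pad between 0.013 and 0.021 m and angle between wheel_mid's own z axis and vertical below 0.12 rad and x of pack_mid in the frame of stand_seat between -0.008 and 0.008 m and y of pack_mid in the frame of stand_seat between -0.012 and 0.012 m and z of pack_mid in the frame of stand_seat between -0.004 and 0.004 m and angle between the x axis of pack_mid and the x axis of stand_seat, either way round below 0.2 rad and angle between the z axis of pack_mid and the z axis of stand_seat, either way round below 0.12 rad and linear speed of each of red_shock, blue_shock, wheel, pack below 0.02 m/s and angular speed of each of red_shock, blue_shock, wheel, pack below 0.2 rad/s and distance of each of screwdriver, brush from where it was at the start of the episode below 0.03 m); the robot touches nothing.
It fails at once if the screwdriver is moved by more than 30 mm (distance of screwdriver from where it was at the start of the episode above 0.03 m).
It fails at once if the brush is moved by more than 30 mm (distance of brush from where it was at the start of the episode above 0.03 m).
It also fails if it takes over 106 s, if anything falls off the work surface, if the arm or the gripper's body presses on something with over 40 N, if the wrist force passes 120 N, or if a joint passes its speed limit or range.

## Robot

A 6-joint arm with a two-finger parallel gripper is mounted at the origin on the work surface. World frame = base frame: x ahead of the robot, y to its left, z up, the work surface at z = 0. Lengths are in m, angles in rad, forces in N, time in s.
With the tool pointing down it reaches from about 0.35 to 0.95 m from the base axis. Payload 17.4 kg.
Tool frame: the origin (TCP) lies at the very end of the fingers, on their centre line; the grasp point (between the pads) lies 19 mm behind it; z points along the fingers, y is the line along which they close (so a half turn about z gives the same grasp; the last joint's range is limited). The gripper opens to 93 mm and grips with 3 to 60 N. Pads are 15 mm wide; open, the fingers measure 128 mm over their backs; the gripper's body (75 mm by 188 mm) begins 65 mm behind the grasp point.
Start: joints at [-1.225, 0.116, 1.442, -0, 1.584, -0.038], TCP at [0.253, -0.626, 0.219] pointing down, gripper open.
Joint ranges: [-2.83, 2.83], [-0.83, 2.19], [0.07, 2.5], [-1.14, 4.28], [0.01, 3], [-2.97, 2.97]. Speed limits (rad/s): [1.89, 1.89, 2.22, 3.14, 3.14, 3.14].

## Interface

Orientations are given as [roll, pitch, yaw] about the fixed x, y, z axes, in that order (R = Rz(yaw) Ry(pitch) Rx(roll)).
In Python, from rig import ctrl, vision gives the robot as it stands. The module is installed in compiled form; this text tells all that it offers.
- The arm moves only by the tool apply_moves, never from a script. Its argument "increments" is a list of rows, each a list of 7 numbers: the shift along the world's x, y, z in cm, then the turn, a rotation vector about the world's x, y, z in rad, then the closure in counts, from 0 (fully open) to 255 (shut). A call has 1 to 20 rows; each row is the pose to reach, as a shift and turn from the pose commanded when the call began; what a row does not reach only later rows make up. A row lasts 1/10 s, in which the tool goes at most 50 mm and 8.59 degrees, less where a joint would pass 70% of its speed; a pose out of reach is approached as far as the arm can. A call with a gripper value outside its range is refused whole. The fingers move at their own pace and stop on an object; the grip force is fixed at half the most. Time passes only in rows, so rows that repeat a pose let the fingers close. It gives the time, the measured TCP pose, the force, the opening and the grip force at its end, in the units of the state.
- ctrl.sense(): the state, without advancing time (a new reading comes with each control period).
- vision.grab_frame(name): name is "scene" or "top"; returns the picture (420x560x3 uint8, blue, green, red); there is no depth.
- vision.camera_model(name): a dict with "K" (3x3 intrinsics, pixels), "distortion" ([k1, k2, p1, p2, k3] as OpenCV has them; the pictures are not rectified), "position" and "rotation" of the camera in the world. Camera axes: x right, y down, z forward; pixel columns grow to the right and rows downward; lengths in m; the calibration is good to about 2 mm. A picture is of the moment at which its call begins. camera_model takes no time and is no camera call.
- ctrl.job_done(): hands the job in; it is judged then, once.
The state is a dict: "t": time; "joint_pos": joint angles; "dq": joint speeds; "joint_efforts": joint torques, N m; "eef_pos": TCP position; "ee_rot": TCP orientation; "ft_force": force on the tool from outside, world axes, zero at the start; "ft_torque": the same for the moment, N m; "width": finger opening in m; "finger_force": force on a finger pad.
Only numpy, scipy, OpenCV 4.12 (cv2) and the standard library are available. Lean on these libraries where they do the work, as an engineer would, in place of code of your own. Each camera call takes 0.05 s, during which the arm holds its last target. There are 200 camera calls.

## Working session

There is one attempt and no reset: what is moved stays moved. The work goes in short steps, Python scripts to look and compute and a tool call to move; the robot and the scene stay as the last step left them, time stands still between calls to the robot, and variables do not carry over. Pictures are saved under pics/ and viewed, at most 14 in all, crops included, and the job is handed in when it is done.

Besides the shell and the picture viewer there is one more tool, called as name([rows], argument=value, ...), one row to a line, values as JSON. apply_moves: Moves the arm, as the interface text tells. Its arguments: {"type":"object","properties":{"increments":{"type":"array","items":{"type":"array","items":{"type":"number"}}}},"required":["increments"]}

```bash
mkdir -p pics
python3 - <<'E'
from rig import ctrl, vision
import cv2
for n in("top","scene"):
    cv2.imwrite(f"pics/{n}0.png",cv2.resize(vision.grab_frame(n),(800,600),interpolation=cv2.INTER_CUBIC))
    m=vision.camera_model(n);print(n,m)
print(ctrl.sense())
E
```

```text
top {'K': array([[509.40351121,   0.        , 275.66322624],
       [  0.        , 509.40351121, 210.93124531],
       [  0.        ,   0.        ,   1.        ]]), 'distortion': array([-0.16877056,  0.        ,  0.        ,  0.        ,  0.        ]), 'position': array([ 0.43002962, -0.01093491,  1.31257747]), 'rotation': array([-3.07133155,  0.01782626, -1.54531143])}
scene {'K': array([[395.83933751,   0.        , 277.63252721],
       [  0.        , 395.83933751, 205.49712469],
       [  0.        ,   0.        ,   1.        ]]), 'distortion': array([-0.02553567,  0.        ,  0.        ,  0.        ,  0.        ]), 'position': array([0.94540069, 0.32525578, 0.82837445]), 'rotation': array([-2.5453548 , -0.01557139,  2.25776513])}
{'t': 0.1, 'joint_pos': array([-1.22480351e+00,  1.16487402e-01,  1.44219393e+00,  1.66616630e-05,
        1.58400092e+00, -3.77786570e-02]), 'dq': array([-0.00136412,  0.00021135, -0.0009268 ,  0.00020946, -0.00098655,
        0.00059665]), 'joint_efforts': array([ 2.01487812e-03, -7.22892237e+01, -6.23863721e+01,  7.82032893e-02,
        2.28329102e-02, -7.44930935e-05]), 'eef_pos': array([ 0.25268286, -0.62572798,  0.21794852]), 'ee_rot': array([-3.14050446e+00, -5.78024792e-05,  3.83771648e-01]), 'ft_force': array([-0.05985993,  0.28520808,  0.23215591]), 'ft_torque': array([0.00310397, 0.01597309, 0.04543534]), 'finger_force': 0.0, 'width': 0.09297814235849529}
```

View pics/top0.png

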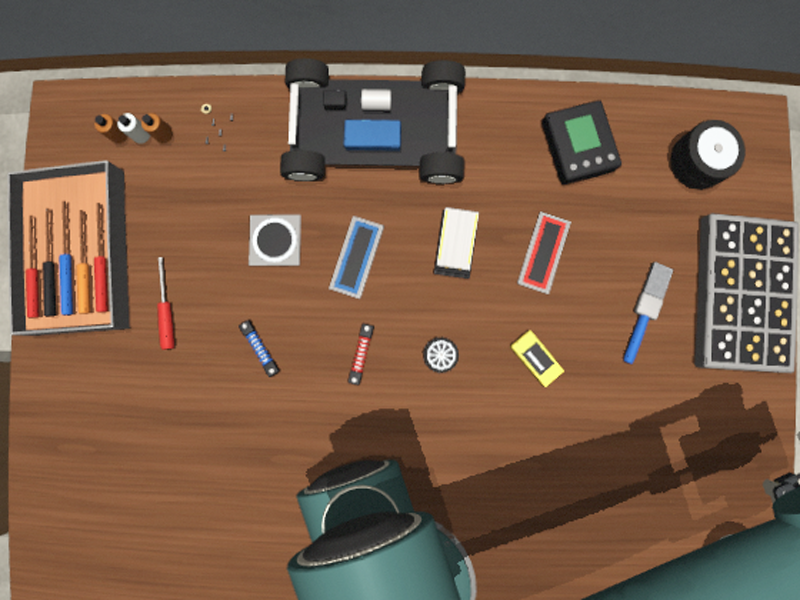

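View pics/scene0.png

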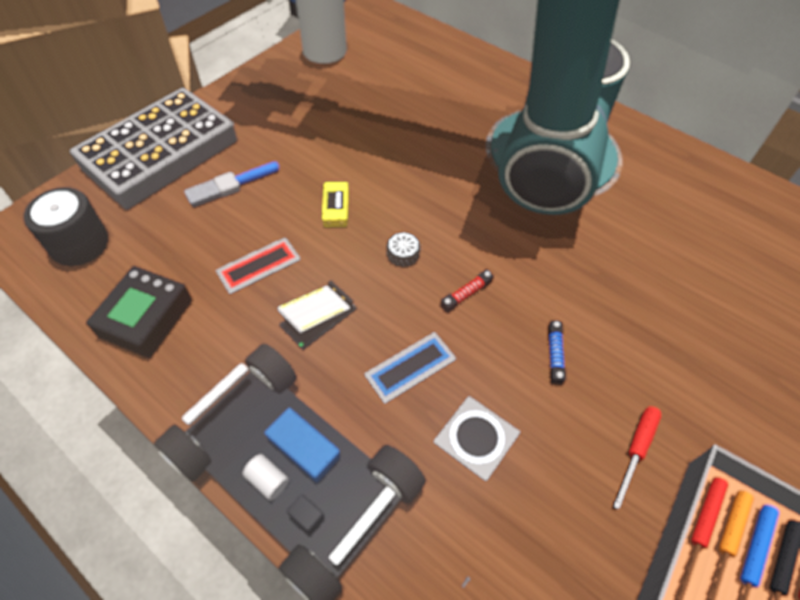

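The top view shows the parts in a row at about y=350 of 600 (blue shock x≈258, red x≈361, wheel x≈440, pack x≈537). The pads and stand sit at y≈240. I'll enlarge that area to read pixels more closely.

```bash
cat > h.py <<'E'
import numpy as np, cv2
from scipy.spatial.transform import Rotation as R
from rig import ctrl, vision
def ray(n,uv):
    m=vision.camera_model(n)
    p=cv2.undistortPoints(np.array(uv,float).reshape(-1,1,2),m["K"],m["distortion"]).reshape(-1,2)
    d=np.c_[p,np.ones(len(p))]@R.from_euler("xyz",m["rotation"]).as_matrix().T
    return m["position"],d
def at_z(n,uv,z):
    c,d=ray(n,uv); z=np.broadcast_to(z,len(d))
    return c+d*((z-c[2])/d[:,2])[:,None]
def crop(n,u0,v0,w,h,s,name):
    im=vision.grab_frame(n)[v0:v0+h,u0:u0+w]
    cv2.imwrite(f"pics/{name}.png",cv2.resize(im,None,fx=s,fy=s,interpolation=cv2.INTER_CUBIC))
E
python3 - <<'E'
from h import *
im=vision.grab_frame("top")
for nm,(u0,v0) in {"a":(165,142),"b":(290,142)}.items():
    cv2.imwrite(f"pics/t{nm}.png",cv2.resize(im[v0:v0+133,u0:u0+133],None,fx=4.5,fy=4.5,interpolation=cv2.INTER_CUBIC))
E
```

```text
(no output)
```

View pics/ta.png

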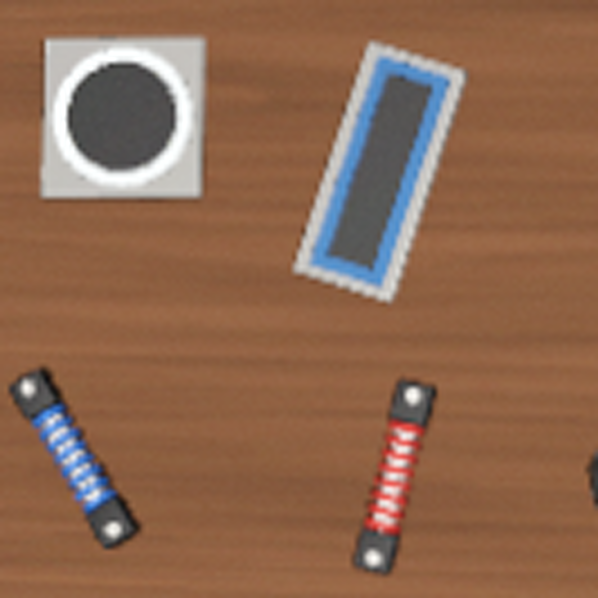

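View pics/tb.png

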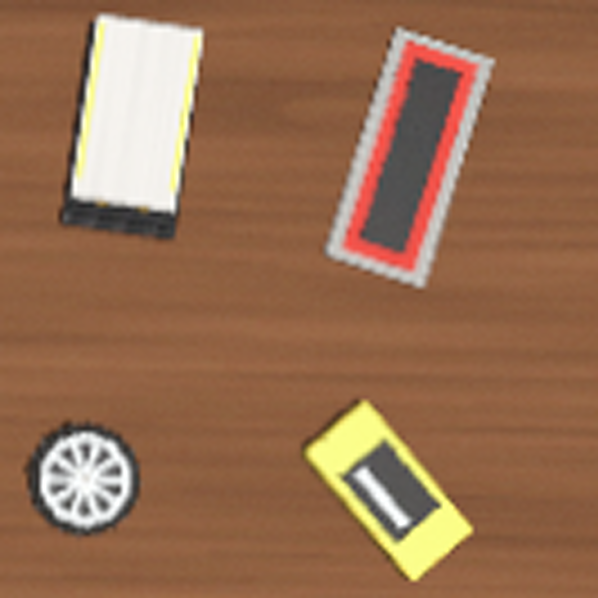

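The crops give pixel positions for everything I need. Pad corners, the shocks' white end dots, the wheel hub and the pack's top corners are clear, and on the stand I can see its top edge and the ledge edge. Now I'll compute world poses.

```bash
cat > m.py <<'E'
from h import *
from scipy.optimize import least_squares
f=lambda pts,o:(np.array(pts,float)+.5)/4.5-.5+o
A=np.array([165,142]);B=np.array([290,142])
def show(n,c,ax=None): print(n,c.round(4),None if ax is None else round(float(np.arctan2(ax[1],ax[0])),3), None if ax is None else round(float(np.linalg.norm(ax)),4))
for n,pts,o in(("wpad",[(46,38),(205,38),(202,197),(42,197)],A),("blue_pad",[(371,41),(466,73),(391,301),(294,270)],A),("red_pad",[(400,27),(494,61),(423,287),(328,255)],B)):
    p=at_z("top",f(pts,o),.004); show(n,p.mean(0),(p[0]+p[1]-p[2]-p[3])/2)
for n,pts,o in(("blue",[(28,388),(113,530)],A),("red",[(413,396),(373,558)],A)):
    p=at_z("top",f(pts,o),.022); show(n,p.mean(0),p[0]-p[1])
show("wheel",at_z("top",f([(84.5,480)],B),.026)[0])
p=at_z("top",f([(364,401),(473,528),(415,581),(304,452)],B),.025); show("pack",p.mean(0),(p[0]+p[3]-p[1]-p[2])/2)
obs=f([(97,15),(203,31),(72,200),(176,213)],B)
m=vision.camera_model("top");Rc=R.from_euler("xyz",m["rotation"]).as_matrix()
def res(q):
    x,y,yaw,a=q; s=np.deg2rad(20)
    z=.055-a*np.sin(s)+.0125*np.cos(s)
    L=np.array([[a,.03,-.0125],[a,-.03,-.0125],[-.048,.03,-.0005],[-.048,-.03,-.0005]])
    P=L@R.from_euler("zy",[yaw,-s]).as_matrix().T+[x,y,z]
    u=cv2.projectPoints((P-m["position"])@Rc,np.zeros(3),np.zeros(3),m["K"],m["distortion"])[0].reshape(-1,2)
    return (u-obs).ravel()
r=least_squares(res,[.65,-.1,0,.06],x_scale=[.1,.1,.1,.01]);q=r.x
print("stand",q.round(4),"z",.055-q[3]*np.sin(np.deg2rad(20))+.0125*np.cos(np.deg2rad(20)),r.fun.round(2))
E
python3 m.py
```

```text
wpad [0.6296 0.2362 0.004 ] 0.02 0.0934
blue_pad [0.6014 0.0855 0.004 ] -0.29 0.1395
red_pad [ 0.618 -0.257  0.004] -0.298 0.1397
blue [0.4308 0.256  0.022 ] 0.58 0.0945
red [0.4257 0.0721 0.022 ] -0.215 0.0938
wheel [ 0.4276 -0.0706  0.026 ] None None
pack [ 0.4255 -0.2424  0.025 ] 0.734 0.0952
stand [ 0.6262 -0.0946 -0.1105  0.0551] z 0.04791172013514943 [-0.03  0.17  0.08 -0.16 -0.19 -0.12  0.14  0.11]
```

apply_moves([
  [17.3,38.4,-6.9,0,0,0.35,0],
  [17.3,38.4,-6.9,0,0,0.35,0],
  [17.3,38.4,-6.9,0,0,0.35,0],
  [17.3,38.4,-6.9,0,0,0.35,0],
  [17.3,38.4,-6.9,0,0,0.35,0],
  [17.3,38.4,-6.9,0,0,0.35,0],
  [17.3,38.4,-6.9,0,0,0.35,0],
  [17.3,38.4,-6.9,0,0,0.35,0],
  [17.3,38.4,-6.9,0,0,0.35,0],
  [17.3,38.4,-6.9,0,0,0.35,0],
  [17.3,38.4,-6.9,0,0,0.35,0],
  [17.3,38.4,-6.9,0,0,0.35,0],
  [17.3,38.4,-6.9,0,0,0.35,0],
  [17.3,38.4,-6.9,0,0,0.35,0],
])

```text
t: 1.55
eef_pos: [0.4255, -0.2426, 0.1497]
ee_rot: [-3.142, 0.0, 0.733]
ft_force: [-0.0, -0.0, 0.5]
width: 0.0927
finger_force: 0.0
```

apply_moves([
  [0,0,-4,0,0,0,0],
  [0,0,-8,0,0,0,0],
  [0,0,-11,0,0,0,0],
  [0,0,-13,0,0,0,0],
  [0,0,-14,0,0,0,0],
  [0,0,-14.5,0,0,0,0],
  [0,0,-14.5,0,0,0,0],
  [0,0,-14.5,0,0,0,255],
  [0,0,-14.5,0,0,0,255],
  [0,0,-14.5,0,0,0,255],
  [0,0,-14.5,0,0,0,255],
  [0,0,-14.5,0,0,0,255],
  [0,0,-14.5,0,0,0,255],
  [0,0,-14.5,0,0,0,255],
  [0,0,-14.5,0,0,0,255],
])

```text
t: 3.05
eef_pos: [0.4258, -0.2419, 0.0047]
ee_rot: [3.142, -0.0, 0.734]
ft_force: [-0.3, -0.2, 0.6]
width: 0.0459
finger_force: 30.0
```

Run:
```python
import numpy as np
from scipy.spatial.transform import Rotation as R
S=R.from_euler("zy",[-.1105,-np.deg2rad(20)]);c=np.array([.6262,-.0946,.0479])
print("rotvec",(S*R.from_euler("z",.734).inv()).as_rotvec().round(3))
cur=np.array([.4255,-.2424,.005])
for d in(.10,.02,.001):
    p=c+S.apply([.0015+ (.01 if d>.01 else 0),0,-.0075+d]);print(d,p.round(4),((p-cur)*100).round(2))
```

```text
rotvec [ 0.147 -0.328 -0.836]
0.1 [ 0.6053 -0.0959  0.1387] [17.98 14.65 13.37]
0.02 [ 0.6327 -0.0959  0.0636] [20.72 14.65  5.86]
0.001 [ 0.6298 -0.0948  0.0423] [20.43 14.76  3.73]
```

apply_moves([
  [0,0,2,0,0,0,255],
  [0,0,5,0,0,0,255],
  [0,0,9,0,0,0,255],
  [0,0,13,0,0,0,255],
  [0,0,15,0,0,0,255],
  [0,0,15,0,0,0,255],
])

```text
t: 3.65
eef_pos: [0.4266, -0.2425, 0.1574]
ee_rot: [3.137, -0.001, 0.734]
ft_force: [0.1, 0.3, -3.5]
width: 0.0456
finger_force: 30.0
```

apply_moves([
  [18,14.65,-1.6,0.147,-0.328,-0.836,255],
  [18,14.65,-1.6,0.147,-0.328,-0.836,255],
  [18,14.65,-1.6,0.147,-0.328,-0.836,255],
  [18,14.65,-1.6,0.147,-0.328,-0.836,255],
  [18,14.65,-1.6,0.147,-0.328,-0.836,255],
  [18,14.65,-1.6,0.147,-0.328,-0.836,255],
  [18,14.65,-1.6,0.147,-0.328,-0.836,255],
  [18,14.65,-1.6,0.147,-0.328,-0.836,255],
  [18,14.65,-1.6,0.147,-0.328,-0.836,255],
  [18,14.65,-1.6,0.147,-0.328,-0.836,255],
  [18,14.65,-1.6,0.147,-0.328,-0.836,255],
])

```text
t: 4.75
eef_pos: [0.6058, -0.0959, 0.1387]
ee_rot: [-3.102, -0.346, -0.117]
ft_force: [-0.3, 0.3, -2.1]
width: 0.0456
finger_force: 30.0
```

```bash
python3 -c "
from h import *
crop('scene',170,60,140,105,5.5,'s1')"
```

```text
(no output)
```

View pics/s1.png

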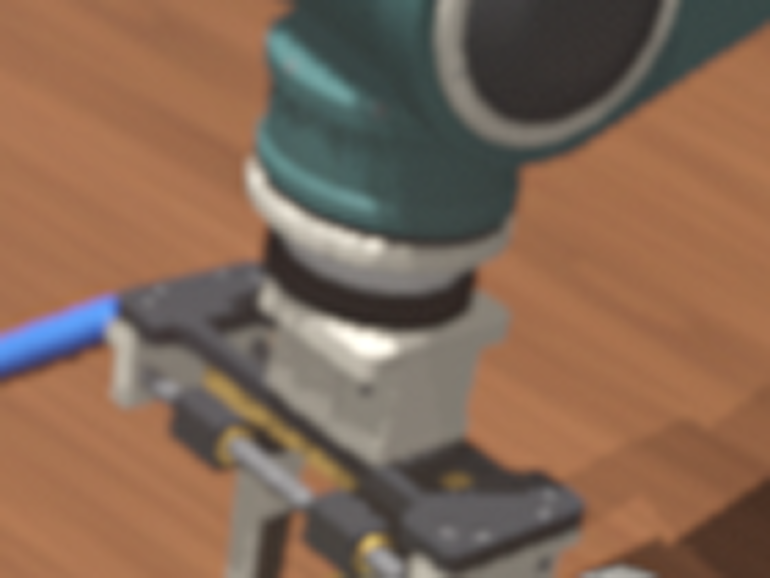

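The crop shows only the wrist and gripper body, not the pack. I'll go on down and check the orientation as I go.

apply_moves([
  [1,0,-2.5,0,0,0,255],
  [2,0,-5,0,0,0,255],
  [2.5,0,-7,0,0,0,255],
  [2.74,0,-7.5,0,0,0,255],
  [2.74,0,-7.5,0,0,0,255],
  [2.74,0,-7.5,0,0,0,255],
])

```text
t: 5.4
eef_pos: [0.6335, -0.0956, 0.0649]
ee_rot: [-3.102, -0.348, -0.118]
ft_force: [-0.1, -0.1, -2.3]
width: 0.046
finger_force: 30.0
```

```bash
python3 -c "
from h import *
crop('scene',150,150,140,105,5.5,'s2')
print(ctrl.sense()['ee_rot'],ctrl.sense()['eef_pos'])"
```

```text
[-3.10191537 -0.34842084 -0.11783299] [ 0.63358712 -0.09557242  0.06517301]
```

View pics/s2.png

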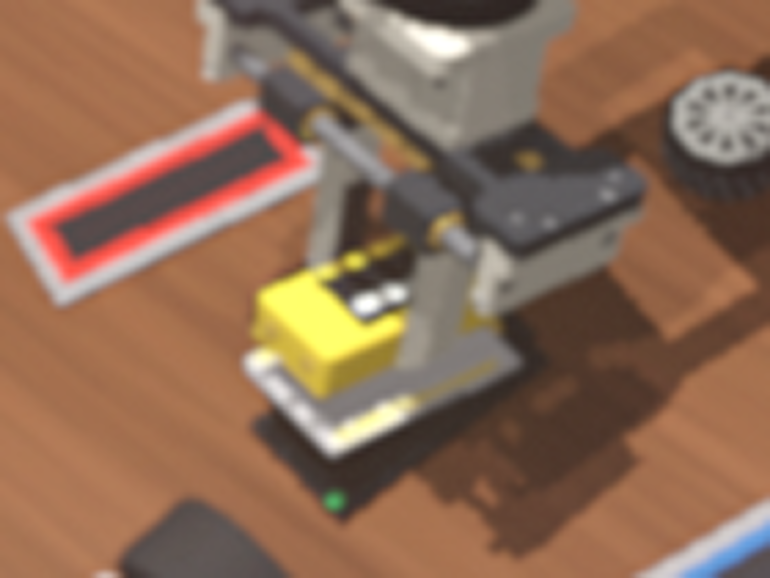

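The view shows the pack held in line above the slope, about 2 cm up, with the fingers on both sides. The tool has a small residual tilt of 0.04 rad, so I'll correct it and then lower.

```bash
python3 -c "
from h import *
s=ctrl.sense()
T=R.from_euler('xyz',[np.pi,-.349,-.1105]); M=R.from_euler('xyz',s['ee_rot'])
print((T*M.inv()).as_rotvec(), (R.from_rotvec([0.147,-.328,-.836])*R.from_euler('xyz',[np.pi,0,.734])).as_euler('xyz'))"
```

```text
[-0.03711226  0.00367261 -0.00622503] [-3.10177252 -0.34674039 -0.11777112]
```

My Euler call used extrinsic order, so the stand fit is slightly off too. I'll fix that and refit.

```bash
sed -i 's/"zy"/"ZY"/' m.py
cat >> m.py <<'E'
S=R.from_euler("ZY",[q[2],-np.deg2rad(20)]);c=np.array([q[0],q[1],.055-q[3]*np.sin(np.deg2rad(20))+.0125*np.cos(np.deg2rad(20))])
s=ctrl.sense();M=R.from_euler('xyz',s['ee_rot'])
print("rv",(S*R.from_euler("x",np.pi)*M.inv()).as_rotvec().round(4),s['eef_pos'])
for d in(.02,.001):
    p=c+S.apply([.0015,0,-.0075+d]);print(d,p.round(4),((p-[.6327,-.0959,.0637])*100).round(2))
E
python3 m.py|tail -4
```

```text
stand [ 0.6263 -0.0943 -0.1119  0.0551] z 0.04790584622811475 [-0.08  0.16  0.1  -0.16 -0.2  -0.16  0.18  0.16]
rv [-0.0371  0.0036 -0.0076] [ 0.63358712 -0.09557242  0.06517301]
0.02 [ 0.6234 -0.094   0.0602] [-0.93  0.19 -0.35]
0.001 [ 0.6299 -0.0947  0.0423] [-0.28  0.12 -2.14]
```

apply_moves([
  [0,0.1,-0.3,-0.037,0.0036,-0.0076,255],
  [-0.2,0.1,-0.8,-0.037,0.0036,-0.0076,255],
  [-0.28,0.12,-1.2,-0.037,0.0036,-0.0076,255],
  [-0.28,0.12,-1.6,-0.037,0.0036,-0.0076,255],
  [-0.28,0.12,-1.8,-0.037,0.0036,-0.0076,255],
  [-0.28,0.12,-2.0,-0.037,0.0036,-0.0076,255],
  [-0.28,0.12,-2.0,-0.037,0.0036,-0.0076,255],
  [-0.28,0.12,-2.0,-0.037,0.0036,-0.0076,255],
])

```text
t: 6.25
eef_pos: [0.6304, -0.0943, 0.0437]
ee_rot: [-3.141, -0.347, -0.112]
ft_force: [0.1, -0.2, -2.8]
width: 0.0453
finger_force: 30.0
```

Force reads only the pack's weight, so there is no contact yet. I'll lower slowly.

apply_moves([
  [0,0,-0.1,0,0,0,255],
  [0,0,-0.2,0,0,0,255],
  [0,0,-0.25,0,0,0,255],
  [0,0,-0.25,0,0,0,255],
])

```text
t: 6.65
eef_pos: [0.6304, -0.0942, 0.0414]
ee_rot: [-3.141, -0.348, -0.112]
ft_force: [-2.1, 0.5, 1.1]
width: 0.0458
finger_force: 30.0
```

Contact is along the slope normal. Release and retreat along the normal.

apply_moves([
  [0,0,0,0,0,0,120],
  [0,0,0,0,0,0,60],
  [0,0,0,0,0,0,0],
  [0,0,0,0,0,0,0],
  [0,0,0,0,0,0,0],
  [-0.7,0.1,1.9,0,0,0,0],
  [-1.7,0.2,4.7,0,0,0,0],
  [-3.2,0.35,8.9,0,0,0,0],
  [-4,0.4,12,0,0,0,0],
  [-4,0.4,12,0,0,0,0],
])

```text
t: 7.65
eef_pos: [0.5914, -0.0905, 0.1669]
ee_rot: [3.141, -0.355, -0.112]
ft_force: [-0.1, -0.4, -0.3]
width: 0.0927
finger_force: 0.0
```

```bash
python3 -c "
from h import *
print(ctrl.sense()['eef_pos'],ctrl.sense()['ee_rot'])"
```

```text
[ 0.59135394 -0.09049132  0.16685943] [ 3.1411705  -0.35470122 -0.11189054]
```

```bash
python3 -c "
from h import *
T=R.from_euler('xyz',[np.pi,0,-.215]);M=R.from_euler('xyz',[np.pi,-.349,-.112])
print((T*M.inv()).as_rotvec(), [.4257-.5899,.0721+.0907,.15-.1612])"
```

```text
[ 0.05683252  0.34449662 -0.10195205] [-0.16419999999999996, 0.1628, -0.011200000000000015]
```

apply_moves([
  [-16.4,16.3,-1.1,0.057,0.344,-0.102,0],
  [-16.4,16.3,-1.1,0.057,0.344,-0.102,0],
  [-16.4,16.3,-1.1,0.057,0.344,-0.102,0],
  [-16.4,16.3,-1.1,0.057,0.344,-0.102,0],
  [-16.4,16.3,-1.1,0.057,0.344,-0.102,0],
  [-16.4,16.3,-1.1,0.057,0.344,-0.102,0],
  [-16.4,16.3,-1.1,0.057,0.344,-0.102,0],
  [-16.4,16.3,-1.1,0.057,0.344,-0.102,0],
  [-16.4,16.3,-1.1,0.057,0.344,-0.102,0],
  [-16.4,16.3,-1.1,0.057,0.344,-0.102,0],
])

```text
t: 8.65
eef_pos: [0.4267, 0.0722, 0.1499]
ee_rot: [-3.141, 0.002, -0.216]
ft_force: [0.5, 0.0, -0.6]
width: 0.0933
finger_force: 0.0
```

```bash
python3 -c "
from h import *
crop('top',280,130,120,90,6.6,'t3')
print(ctrl.sense()['eef_pos'],ctrl.sense()['ee_rot'])"
```

```text
[0.42665964 0.07233202 0.14995763] [-3.14120014e+00  1.56717157e-03 -2.16195758e-01]
```

View pics/t3.png

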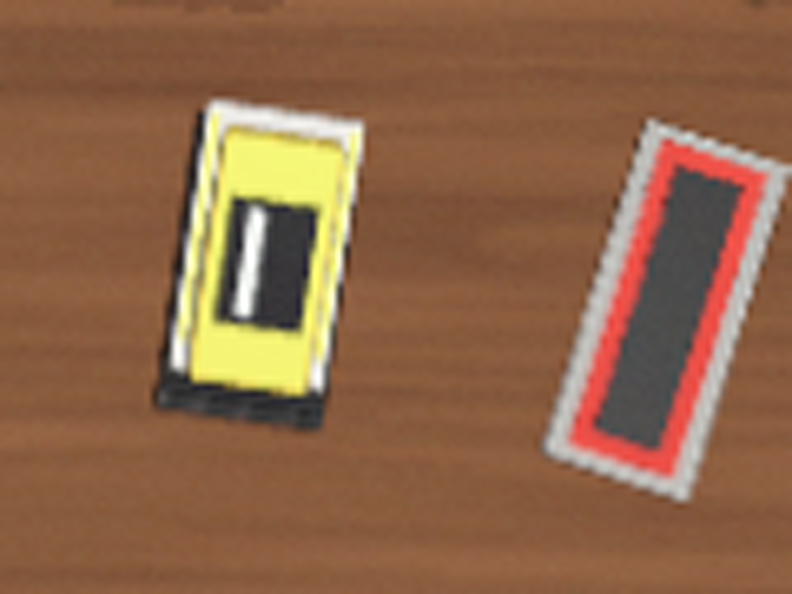

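The pack sits on the slope, its lower end at (192,382)–(312,397) right against the ledge, and is roughly centred across it. Next, the red shock.

apply_moves([
  [0,0,-4,0,0,0,0],
  [0,0,-8,0,0,0,0],
  [0,0,-11,0,0,0,0],
  [0,0,-13,0,0,0,0],
  [0,0,-14,0,0,0,0],
  [0,0,-14.5,0,0,0,0],
  [0,0,-14.5,0,0,0,0],
  [0,0,-14.5,0,0,0,255],
  [0,0,-14.5,0,0,0,255],
  [0,0,-14.5,0,0,0,255],
  [0,0,-14.5,0,0,0,255],
  [0,0,-14.5,0,0,0,255],
  [0,0,-14.5,0,0,0,255],
  [0,0,-14.5,0,0,0,255],
  [0,0,-14.5,0,0,0,255],
  [0,0,-14.5,0,0,0,255],
  [0,0,-14.5,0,0,0,255],
])

```text
t: 10.4
eef_pos: [0.4263, 0.0728, 0.0051]
ee_rot: [-3.141, 0.001, -0.215]
ft_force: [0.7, 0.3, -0.8]
width: 0.0201
finger_force: 30.0
```

apply_moves([
  [0,0,2,0,0,0,255],
  [0,0,5,0,0,0,255],
  [0,0,9,0,0,0,255],
  [0,0,13,0,0,0,255],
  [0,0,15,0,0,0,255],
  [0,0,15,0,0,0,255],
])

```text
t: 11.0
eef_pos: [0.4274, 0.0729, 0.1581]
ee_rot: [-3.14, -0.003, -0.215]
ft_force: [0.1, 0.5, -1.2]
width: 0.0199
finger_force: 30.0
```

apply_moves([
  [19.2,-32.9,-0.5,0,0,-0.083,255],
  [19.2,-32.9,-0.5,0,0,-0.083,255],
  [19.2,-32.9,-0.5,0,0,-0.083,255],
  [19.2,-32.9,-0.5,0,0,-0.083,255],
  [19.2,-32.9,-0.5,0,0,-0.083,255],
  [19.2,-32.9,-0.5,0,0,-0.083,255],
  [19.2,-32.9,-0.5,0,0,-0.083,255],
  [19.2,-32.9,-0.5,0,0,-0.083,255],
  [19.2,-32.9,-0.5,0,0,-0.083,255],
  [19.2,-32.9,-0.5,0,0,-0.083,255],
  [19.2,-32.9,-0.5,0,0,-0.083,255],
  [19.2,-32.9,-0.5,0,0,-0.083,255],
  [19.2,-32.9,-5,0,0,-0.083,255],
  [19.2,-32.9,-9,0,0,-0.083,255],
  [19.2,-32.9,-12,0,0,-0.083,255],
  [19.2,-32.9,-13.5,0,0,-0.083,255],
  [19.2,-32.9,-14.2,0,0,-0.083,255],
  [19.2,-32.9,-14.5,0,0,-0.083,255],
  [19.2,-32.9,-14.5,0,0,-0.083,255],
])

```text
t: 12.9
eef_pos: [0.6189, -0.2563, 0.0114]
ee_rot: [-3.141, -0.0, -0.298]
ft_force: [0.0, 0.1, -0.6]
width: 0.0199
finger_force: 30.0
```

Red shock is about 1–2 mm above its pad. Lower, release and lift.

apply_moves([
  [0,0,-0.1,0,0,0,255],
  [0,0,-0.15,0,0,0,255],
  [0,0,-0.15,0,0,0,255],
  [0,0,-0.15,0,0,0,150],
  [0,0,-0.15,0,0,0,80],
  [0,0,-0.15,0,0,0,0],
  [0,0,-0.15,0,0,0,0],
  [0,0,-0.15,0,0,0,0],
  [0,0,2,0,0,0,0],
  [0,0,6,0,0,0,0],
  [0,0,10,0,0,0,0],
  [0,0,14,0,0,0,0],
  [0,0,14,0,0,0,0],
  [0,0,14,0,0,0,0],
])

```text
t: 14.3
eef_pos: [0.6186, -0.2563, 0.1509]
ee_rot: [-3.141, -0.0, -0.298]
ft_force: [0.3, -0.1, -1.0]
width: 0.0926
finger_force: 0.0
```

apply_moves([
  [-19.1,18.6,0,0,0,0.298,0],
  [-19.1,18.6,0,0,0,0.298,0],
  [-19.1,18.6,0,0,0,0.298,0],
  [-19.1,18.6,0,0,0,0.298,0],
  [-19.1,18.6,0,0,0,0.298,0],
  [-19.1,18.6,0,0,0,0.298,0],
  [-19.1,18.6,0,0,0,0.298,0],
  [-19.1,18.6,0,0,0,0.298,0],
  [-19.1,18.6,0,0,0,0.298,0],
  [-19.1,18.6,0,0,0,0.298,0],
])

```text
t: 15.3
eef_pos: [0.4277, -0.0708, 0.1496]
ee_rot: [-3.141, 0.002, -0.001]
ft_force: [-0.3, 0.5, -0.5]
width: 0.0929
finger_force: 0.0
```

apply_moves([
  [0,0,-4,0,0,0,0],
  [0,0,-8,0,0,0,0],
  [0,0,-11,0,0,0,0],
  [0,0,-13,0,0,0,0],
  [0,0,-14,0,0,0,0],
  [0,0,-14.5,0,0,0,0],
  [0,0,-14.5,0,0,0,0],
  [0,0,-14.5,0,0,0,255],
  [0,0,-14.5,0,0,0,255],
  [0,0,-14.5,0,0,0,255],
  [0,0,-14.5,0,0,0,255],
  [0,0,-14.5,0,0,0,255],
  [0,0,-14.5,0,0,0,255],
  [0,0,-14.5,0,0,0,255],
])

```text
t: 16.7
eef_pos: [0.4275, -0.0702, 0.0054]
ee_rot: [-3.141, 0.001, -0.0]
ft_force: [-1.2, 0.5, 5.7]
width: 0.0615
finger_force: 30.0
```

apply_moves([
  [0,0,2,0,0,0,255],
  [0,0,5,0,0,0,255],
  [0,0,9,0,0,0,255],
  [0,0,13,0,0,0,255],
  [0,0,15,0,0,0,255],
  [0,0,15,0,0,0,255],
])

```text
t: 17.3
eef_pos: [0.4284, -0.0704, 0.1579]
ee_rot: [3.141, -0.003, -0.0]
ft_force: [-0.1, -0.2, -1.0]
width: 0.0616
finger_force: 30.0
```

apply_moves([
  [20.2,30.7,0,0,0,0,255],
  [20.2,30.7,0,0,0,0,255],
  [20.2,30.7,0,0,0,0,255],
  [20.2,30.7,0,0,0,0,255],
  [20.2,30.7,0,0,0,0,255],
  [20.2,30.7,0,0,0,0,255],
  [20.2,30.7,0,0,0,0,255],
  [20.2,30.7,0,0,0,0,255],
  [20.2,30.7,0,0,0,0,255],
  [20.2,30.7,0,0,0,0,255],
  [20.2,30.7,0,0,0,0,255],
  [20.2,30.7,0,0,0,0,255],
  [20.2,30.7,-4.5,0,0,0,255],
  [20.2,30.7,-8.5,0,0,0,255],
  [20.2,30.7,-11.5,0,0,0,255],
  [20.2,30.7,-13,0,0,0,255],
  [20.2,30.7,-14,0,0,0,255],
  [20.2,30.7,-14.3,0,0,0,255],
  [20.2,30.7,-14.3,0,0,0,255],
])

```text
t: 19.2
eef_pos: [0.6299, 0.2368, 0.0132]
ee_rot: [-3.141, -0.0, -0.0]
ft_force: [0.2, 0.1, 0.4]
width: 0.0614
finger_force: 30.0
```

apply_moves([
  [0,0,-0.1,0,0,0,255],
  [0,0,-0.2,0,0,0,255],
  [0,0,-0.25,0,0,0,255],
  [0,0,-0.25,0,0,0,150],
  [0,0,-0.25,0,0,0,60],
  [0,0,-0.25,0,0,0,0],
  [0,0,-0.25,0,0,0,0],
  [0,0,-0.25,0,0,0,0],
  [0,0,2,0,0,0,0],
  [0,0,6,0,0,0,0],
  [0,0,10,0,0,0,0],
  [0,0,13.8,0,0,0,0],
  [0,0,13.8,0,0,0,0],
  [0,0,13.8,0,0,0,0],
])

```text
t: 20.6
eef_pos: [0.6296, 0.2369, 0.1509]
ee_rot: [-3.141, -0.0, -0.0]
ft_force: [0.2, 0.6, -1.3]
width: 0.0932
finger_force: 0.0
```

Blue shock at (0.4308, 0.256), yaw 0.58.

apply_moves([
  [-19.9,1.9,0,0,0,0.58,0],
  [-19.9,1.9,0,0,0,0.58,0],
  [-19.9,1.9,0,0,0,0.58,0],
  [-19.9,1.9,0,0,0,0.58,0],
  [-19.9,1.9,0,0,0,0.58,0],
  [-19.9,1.9,0,0,0,0.58,0],
  [-19.9,1.9,0,0,0,0.58,0],
  [-19.9,1.9,0,0,0,0.58,0],
  [-19.9,1.9,0,0,0,0.58,0],
])

```text
t: 21.5
eef_pos: [0.431, 0.2556, 0.1496]
ee_rot: [-3.141, 0.002, 0.579]
ft_force: [0.8, 0.4, 0.3]
width: 0.0929
finger_force: 0.0
```

apply_moves([
  [0,0,-4,0,0,0,0],
  [0,0,-8,0,0,0,0],
  [0,0,-11,0,0,0,0],
  [0,0,-13,0,0,0,0],
  [0,0,-14,0,0,0,0],
  [0,0,-14.5,0,0,0,0],
  [0,0,-14.5,0,0,0,0],
  [0,0,-14.5,0,0,0,255],
  [0,0,-14.5,0,0,0,255],
  [0,0,-14.5,0,0,0,255],
  [0,0,-14.5,0,0,0,255],
  [0,0,-14.5,0,0,0,255],
  [0,0,-14.5,0,0,0,255],
  [0,0,-14.5,0,0,0,255],
  [0,0,-14.5,0,0,0,255],
  [0,0,-14.5,0,0,0,255],
  [0,0,-14.5,0,0,0,255],
])

```text
t: 23.2
eef_pos: [0.4303, 0.2558, 0.0051]
ee_rot: [-3.141, 0.001, 0.58]
ft_force: [0.6, 0.2, -0.9]
width: 0.0195
finger_force: 30.0
```

apply_moves([
  [0,0,2,0,0,0,255],
  [0,0,5,0,0,0,255],
  [0,0,9,0,0,0,255],
  [0,0,13,0,0,0,255],
  [0,0,15,0,0,0,255],
  [0,0,15,0,0,0,255],
])

```text
t: 23.8
eef_pos: [0.4313, 0.2563, 0.1583]
ee_rot: [-3.141, -0.004, 0.58]
ft_force: [1.1, -1.2, -1.4]
width: 0.0196
finger_force: 30.0
```

apply_moves([
  [17.1,-17,0,0,0,-0.87,255],
  [17.1,-17,0,0,0,-0.87,255],
  [17.1,-17,0,0,0,-0.87,255],
  [17.1,-17,0,0,0,-0.87,255],
  [17.1,-17,0,0,0,-0.87,255],
  [17.1,-17,0,0,0,-0.87,255],
  [17.1,-17,0,0,0,-0.87,255],
  [17.1,-17,0,0,0,-0.87,255],
  [17.1,-17,0,0,0,-0.87,255],
  [17.1,-17,0,0,0,-0.87,255],
  [17.1,-17,-4.5,0,0,-0.87,255],
  [17.1,-17,-8.5,0,0,-0.87,255],
  [17.1,-17,-11.5,0,0,-0.87,255],
  [17.1,-17,-13,0,0,-0.87,255],
  [17.1,-17,-14,0,0,-0.87,255],
  [17.1,-17,-14.4,0,0,-0.87,255],
  [17.1,-17,-14.4,0,0,-0.87,255],
])

```text
t: 25.5
eef_pos: [0.6018, 0.0859, 0.0119]
ee_rot: [-3.141, 0.0, -0.29]
ft_force: [-0.1, 0.5, 0.6]
width: 0.0202
finger_force: 30.0
```

apply_moves([
  [0,0,-0.1,0,0,0,255],
  [0,0,-0.2,0,0,0,255],
  [0,0,-0.2,0,0,0,255],
  [0,0,-0.2,0,0,0,150],
  [0,0,-0.2,0,0,0,80],
  [0,0,-0.2,0,0,0,0],
  [0,0,-0.2,0,0,0,0],
  [0,0,-0.2,0,0,0,0],
  [0,0,2,0,0,0,0],
  [0,0,6,0,0,0,0],
  [0,0,10,0,0,0,0],
  [-4,0,14,0,0,0,0],
  [-9,0,18,0,0,0,0],
  [-14,0,20,0,0,0,0],
  [-19,0,20,0,0,0,0],
  [-19,0,20,0,0,0,0],
  [-19,0,20,0,0,0,0],
])

```text
t: 27.2
eef_pos: [0.4097, 0.0859, 0.2126]
ee_rot: [-3.14, -0.002, -0.29]
ft_force: [-0.0, -0.3, 0.3]
width: 0.0927
finger_force: 0.0
```

```bash
python3 -c "
from h import *
crop('top',160,130,260,140,3.05,'t4'); crop('scene',110,120,260,195,3.05,'s4')"
```

```text
(no output)
```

View pics/t4.png

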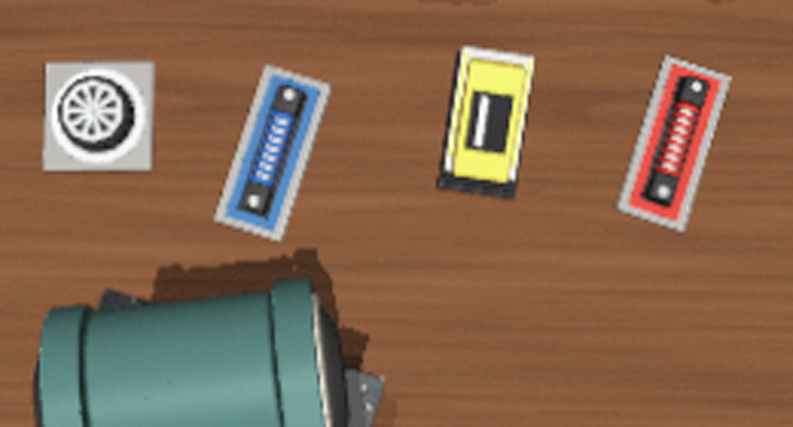

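View pics/s4.png

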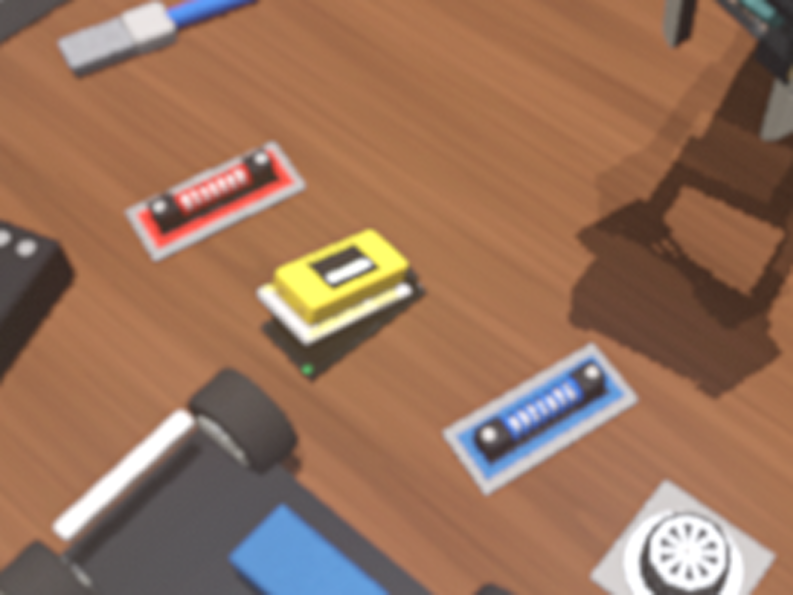

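Everything looks in place: both shocks lie on their colours, the wheel is on its ring and the pack is flush on the slope. A quick numeric check follows, using hub (91,111), red dots (696,87)/(663,191), blue dots (289,95)/(254,201) and the pack's field centre (489,122).

Run:
```python
from h import *
g=lambda p:(np.array(p,float)+.5)/3.05-.5+[160,130]
w=at_z("top",g([(91,111)]),.030)[0]; print("wheel",w[:2]-[.6296,.2362])
for n,p,c in(("red",[(696,87),(663,191)],[.618,-.257]),("blue",[(289,95),(254,201)],[.6014,.0855])):
    q=at_z("top",g(p),.026);d=q[0]-q[1];print(n,q.mean(0)[:2]-c,np.arctan2(d[1],d[0]))
S=R.from_euler("ZY",[-.112,-np.deg2rad(20)]);c=np.array([.6263,-.0943,.0479])
o,d=ray("top",g([(489,122)]));n=S.apply([0,0,1]);P=o+d[0]*((c+.0125*n-o)@n)/(d[0]@n)
print("pack",S.inv().apply(P-c)); print(ctrl.sense()["dq"].round(3))
```

```text
wheel [4.68131071e-05 1.85741924e-03]
red [0.00023847 0.00052626] -0.3002635494335759
blue [ 0.00069934 -0.00030951] -0.287479698974481
pack [0.00088965 0.00017313 0.0125    ]
[-0.005  0.039 -0.012  0.002 -0.004 -0.   ]
```

```bash
python3 -c "
from rig import ctrl
print(ctrl.job_done())"
```

```text
the job is handed in; nothing more can be done
None
```

The job is handed in: by my last camera check both shocks, the wheel and the battery pack are within about 2 mm of centre and released, and the arm never went near the screwdriver or brush on the table; the rig gave no pass/fail verdict.

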